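Tighten the anchor nut in a walled corner foot with a ring wrench

TASK

The lab stand's corner foot is loose: pick up the ring wrench by its upright grip, fit it over the hex nut between the two ribs and tighten the nut (clockwise from above) stroke by stroke, lifting and reseating the wrench whenever a rib ends the swing, without forcing the wrench against the ribs. Stop when you feel the nut come up tight, so that the stud does not start to turn with it. Then lay the wrench flat on the worktop, clear of the foot, and leave the other things alone.

Things in the scene. Friction and masses are not known exactly. Their poses are not given: they have to be found in the camera images.
- foot: grey cast corner foot fixed to the worktop, base plate 10 mm thick. Origin: on the nut's vertical axis at worktop height, z up. Two ribs flank the nut and open in a V to its -x. At its +x side are a flat dark stand base (x 60 to 150 mm) and an upright 12 mm rod (x 110 mm, top 175 mm high).
- ribs: the foot's two upright ribs, same origin and axes as the foot; 44 mm high, 8 mm thick. Inner faces run 33 deg either side of -x, 30 mm from the nut axis, and end 105 mm along. They let the fitted wrench swing while its yaw is within about 44 deg of the foot's yaw, either way.
- nut: steel hex nut, 32 mm across flats, 16 mm high, top chamfered. Origin: centre of its underside, 19 mm above the worktop. The wrench fits at this yaw plus any multiple of 60 deg. Tightening lowers its yaw (clockwise from above). It starts 80 to 129 deg short of tight, how much can only be felt: up to 0.35 N m turns it, then it stops hard against the clamped parts.
- stud_top (a point): top end of the 16 mm stud that stands up through the nut on the same axis, 48 mm above the worktop; axes as the foot's
- stud (a joint): turning of the stud under the nut, rad, 0 at the start, positive clockwise from above. It stays still until the wrench brings some 1.2 to 1.5 N m to the tight nut (13 to 16 N at the wrench's grip); then it turns with the nut, which must not happen.
- clamp (a joint): steel clamp washer under the nut (52 mm disc, 5 mm thick): how far it is drawn down, m. 0.25 mm per rad of nut, 0.562 mm when tight: too little to read through the noise. The fitted wrench ring rests on it, 18.5 mm above the worktop less this value.
- wrench: loose one-ended ring wrench, about 0.22 kg, lying flat. Origin: centre of its hexagonal through hole, on the underside; z up. Hole 33.8 mm across flats (about 6 deg of play each way on the nut); ring 14 mm high, 52 mm wide; shank 18 mm wide, 12 mm high, along its -x to the upright grip.
- grip (a point): on the wrench's upright black square grip, 18 x 18 mm with sides along the wrench's x and y: point on its centre line, 95 mm from the hole's centre along -x and 55 mm above the wrench's underside; the grip's top is at 74 mm. Fingers that keep above 30 mm over the underside stay clear of the ribs. Axes as the wrench's.
- jar: loose white-lidded specimen jar, 56 mm wide, 72 mm high, bystander; origin at the centre of its underside
- dish: loose round petri dish, 61 mm wide, 15 mm high, bystander; origin at the centre of its underside
- eyepiece: loose black microscope eyepiece, 30 mm wide, 42 mm high, bystander; origin at the centre of its underside
Mind the look-alikes: they are no part of the job. Leave any green or red look-alike of the part that bears nut alone. Leave any yellow look-alike of the wrench alone.

How it is judged:
On the way, in this order (a step that is already met when the one before it is completed fails the run):
1. the wrench's ring is down over the nut (horizontal distance between wrench and nut below 0.004 m and z of wrench in the frame of foot below 0.025 m and angle between wrench's own z axis and vertical below 0.12 rad), for 0.1 s.
2. the nut has come up tight: the clamp washer is drawn fully down (value of joint clamp above 0.000555 m), for 0.1 s.
At the end, for the whole second after the job is handed in: The nut is tight (washer drawn down more than 0.555 of its 0.562 mm), the stud has not turned by 0.08 rad or more, and the wrench lies flat and still on the worktop, upright grip up, its ring centre more than 130 mm from the nut axis (value of joint clamp above 0.000555 m and value of joint stud below 0.08 rad and height (world z) of wrench below 0.005 m and angle between wrench's own z axis and vertical below 0.06 rad and horizontal distance between wrench and foot above 0.13 m and linear speed of wrench below 0.02 m/s); the robot touches nothing.
It fails at once if the stud has turned with the nut (over-tightened, or turned the wrong way) (value of joint stud above 0.08 rad or value of joint stud below -0.08 rad).
It fails at once if the wrench is forced against the foot's ribs with more than 40 N (contact force between wrench and ribs above 40 N).
It fails at once if the nut is turned by the fingers instead of the wrench (contact force between the fingers and nut above 2 N).
It fails at once if a bystander is moved more than 20 mm (distance of any of jar, dish, eyepiece from where it was at the start of the episode above 0.02 m).
It also fails if it takes over 72 s, if anything falls off the work surface, if the arm or the gripper's body presses on something with over 40 N, if the wrist force passes 120 N, or if a joint passes its speed limit or range.

ROBOT

A 6-joint arm with a two-finger parallel gripper is mounted at the origin on a cart in front of the work surface, level with it; the furniture and walls round the work are solid. World frame = base frame: x ahead of the robot, y to its left, z up, the work surface at z = 0. Lengths are in m, angles in rad, forces in N, time in s.
With the tool pointing down it reaches from about 0.3 to 0.775 m from the base axis. Payload 14.6 kg.
Tool frame: the origin (TCP) lies midway between the tips of the shut fingers; the grasp point (between the pads) lies 19 mm behind it; z points along the fingers, y is the direction in which the jaws open and shut (so a half turn about z gives the same grasp; the last joint's range is limited). The gripper opens to 94 mm and grips with 3 to 60 N. Pads are 16 mm wide; open, the fingers measure 119 mm over their backs; the gripper's body (75 mm by 177 mm) begins 78 mm behind the grasp point.
Start: joints at [1.131, 0.3, 1.521, -0, 1.321, -0.067], TCP at [0.2, 0.512, 0.178] pointing down, gripper open.
Joint ranges: [-3.03, 3.03], [-0.79, 2.21], [0.23, 2.52], [-1.04, 4.18], [0, 3.07], [-2.55, 2.55]. Speed limits (rad/s): [2.22, 2.22, 2.57, 3.14, 3.14, 3.14].

INTERFACE

Orientations are given as [roll, pitch, yaw] about the fixed x, y, z axes, in that order (R = Rz(yaw) Ry(pitch) Rx(roll)).
In Python, from station import readout, imaging, job gives the robot as it stands.
- The arm moves only by the tool arm_command, never from a script. Its argument "increments" is a list of rows, each an object with "gripper": the opening, from 0 (shut) to 1 (fully open); "slide": the shift along the world's x, y, z in m, a list of three; "yaw": the turn about the world's z in rad. A call has 1 to 8 rows; each row is the pose to reach, as a shift and turn from the pose commanded when the call began; what a row does not reach only later rows make up. A row lasts 1/8 s, in which the tool goes at most 62.5 mm and 10.7 degrees, less where a joint would pass 70% of its speed; a pose out of reach is approached as far as the arm can. A call with a gripper value outside its range is refused whole. The fingers move at their own pace and stop on an object; "grip_force" is the grip in N (left out, the last holds). Time passes only in rows, so rows that repeat a pose let the fingers close. It gives the time, the measured TCP pose, the force and the opening at its end, in the units of the state.
- readout.get_obs(): the state, without advancing time (a new reading comes with each control period).
- imaging.camera(name): name is "scene" or "top" or "wrist"; returns a dict with "color" (400x640x3 uint8, red, green, blue), "mtx" (3x3 intrinsics, pixels), "rvec" (rotation vector, rad) and "tvec" (3), from world to camera coordinates, as OpenCV has them. Camera axes: x right, y down, z forward; pixel columns grow to the right and rows downward; lengths in m; the calibration is good to about 2 mm. A picture is of the moment at which its call begins. There is no depth.
- job.hand_in(): hands the job in, once; it reports no verdict.
The state is a dict: "time_s": time; "qpos": joint angles; "joint_vel": joint speeds; "tau": joint torques, N m; "ee_pos": TCP position; "eef_rot": TCP orientation; "force": force on the tool from outside, world axes, zero at the start; "moment": the same for the moment, N m; "grip_width": finger opening in m.
Only numpy, scipy, OpenCV 4.12 (cv2) and the standard library are available. Lean on these libraries where they do the work, as an engineer would, in place of code of your own. Each camera call takes 0.05 s, during which the arm holds its last target. There are 200 camera calls.

## Working session

There is one attempt and no reset: what is moved stays moved. The work goes in short steps, Python scripts to look and compute and a tool call to move; the robot and the scene stay as the last step left them, time stands still between calls to the robot, and variables do not carry over. Pictures are saved under pics/ and viewed, about 8 in all and at most 12, crops included, and the job is handed in when it is done.

Besides the shell and the picture viewer there is one more tool, called after "Call:" in YAML: its name, and indented under it one key for each argument. arm_command: Moves the arm, as the interface text tells. Its arguments: {"type":"object","properties":{"increments":{"type":"array","items":{"type":"object","properties":{"gripper":{"type":"number"},"slide":{"type":"array","items":{"type":"number"}},"yaw":{"type":"number"}}}},"grip_force":{"type":"number"}},"required":["increments"]}

```bash
mkdir -p pics; cat > h.py <<'E'
import numpy as np, cv2
from station import readout, imaging, job
def shot(n,f):
    c=imaging.camera(n); cv2.imwrite(f'pics/{f}.png',c['color'][:,:,::-1]); np.savez(f'pics/{f}.npz',**c); return c
def load(f): return np.load(f'pics/{f}.npz')
def px2w(c,uv,z):
    uv=np.array(uv,float).reshape(-1,2); R=cv2.Rodrigues(c['rvec'])[0]; t=np.array(c['tvec']).ravel()
    C=-R.T@t; z=np.broadcast_to(z,len(uv)); o=[]
    for p,zz in zip(uv,z):
        d=R.T@np.linalg.solve(c['mtx'],[p[0],p[1],1]); o.append(C+d*(zz-C[2])/d[2])
    return np.array(o)
def w2px(c,P): return cv2.projectPoints(np.array(P,float).reshape(-1,1,3),c['rvec'],c['tvec'],c['mtx'],None)[0].reshape(-1,2)
E
python3 - <<'E'
from h import *
o=readout.get_obs(); print({k:np.round(v,3) for k,v in o.items()})
a=shot('top','top0');b=shot('scene','sc0')
for c in(a,b):
    R=cv2.Rodrigues(c['rvec'])[0]; print(-R.T@np.array(c['tvec']).ravel(), c['mtx'][0,0])
E
```

```text
{'time_s': np.float64(0.0), 'qpos': array([ 1.131,  0.3  ,  1.522,  0.   ,  1.321, -0.067]), 'joint_vel': array([ 0.001,  0.002,  0.   , -0.002,  0.   , -0.001]), 'tau': array([ 0.0000e+00, -5.3182e+01, -3.5274e+01,  7.1000e-02,  2.5000e-02,
       -0.0000e+00]), 'ee_pos': array([0.2  , 0.512, 0.178]), 'eef_rot': array([-3.14 , -0.   ,  2.769]), 'force': array([-0.619, -0.152, -0.25 ]), 'moment': array([-0.01 , -0.013,  0.006]), 'grip_width': np.float64(0.094)}
[0.46311176 0.02080969 1.11116973] 423.2224912648407
[-0.23802033 -0.52662295  1.12738741] 488.82562855801626
```

View pics/top0.png

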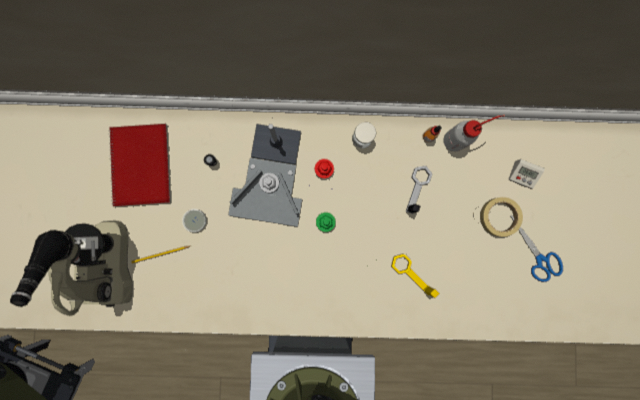

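View pics/sc0.png

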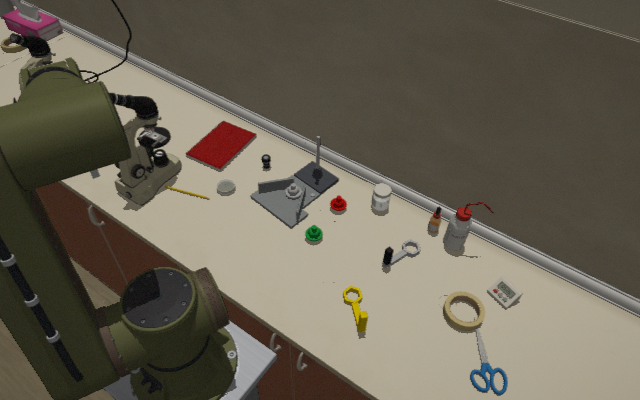

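```bash
python3 - <<'E'
from h import *
c=load('top0'); im=c['color'][:,:,::-1]
a=cv2.resize(im[120:230,225:310],None,fx=5,fy=5,interpolation=cv2.INTER_CUBIC)
b=cv2.resize(im[150:225,390:445],None,fx=7.33,fy=7.33,interpolation=cv2.INTER_CUBIC)[:550]
b=np.vstack([b,np.zeros((max(0,550-b.shape[0]),b.shape[1],3),np.uint8)])
cv2.imwrite('pics/crop0.png',np.hstack([a[:,:395],b])); print(a.shape,b.shape)
E
```

```text
(550, 425, 3) (550, 403, 3)
```

View pics/crop0.png

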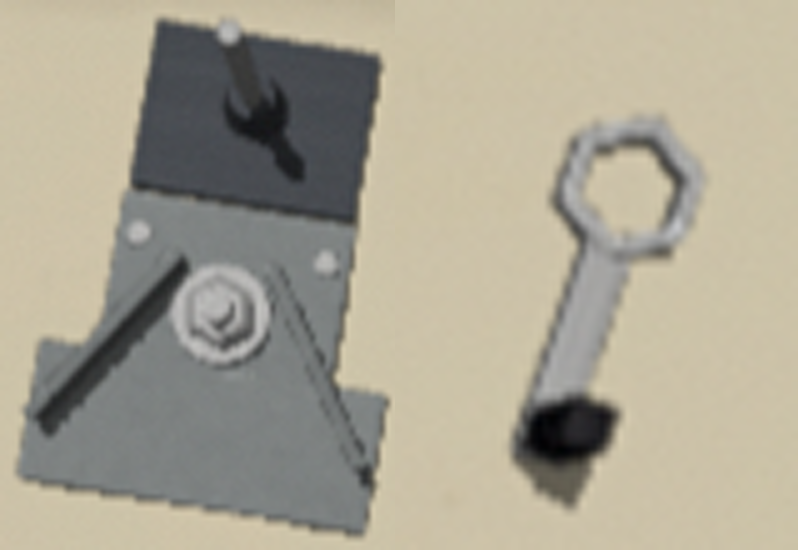

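```bash
python3 - <<'E'
from h import *
c=load('top0')
A=lambda *p:[(225+x/5,120+y/5) for x,y in p]
B=lambda *p:[(390+(x-395)/7.33,150+y/7.33) for x,y in p]
pl=px2w(c,A((18,478),(365,535)),.01); d=pl[0]-pl[1]; print('foot yaw from edge',np.degrees(np.arctan2(d[1],d[0]))-90, np.linalg.norm(d))
db=px2w(c,A((158,20),(380,62),(133,188),(352,222)),.01); 
for i,j in((0,1),(2,3)):
    d=db[i]-db[j]; print(np.degrees(np.arctan2(d[1],d[0]))-90,np.linalg.norm(d))
print('washer',px2w(c,A((221,314)),.019),'stud',px2w(c,A((216,303)),.048))
r=px2w(c,B((630,188)),.012)[0]; s=px2w(c,B((562,385)),.012)[0]; g=px2w(c,B((580,428)),.074)[0]
print('ring',r,'grip',g)
for q in(s,g): d=r-q; print(np.degrees(np.arctan2(d[1],d[0])),np.linalg.norm(d[:2]))
print('jar etc',px2w(c,[(364,137),(196,221),(210,160),(325,168),(326,222)],.03))
E
```

```text
foot yaw from edge -7.602507516095088 0.18265350640187275
-8.998865103472156 0.11926492917334942
-7.08929337238645 0.11629903086259656
washer [[0.59164905 0.12595082 0.019     ]] stud [[0.59374188 0.12588651 0.048     ]]
ring [ 0.62382999 -0.27314369  0.012     ] grip [ 0.53302624 -0.24066991  0.074     ]
-18.179267665757823 0.07522580468788455
-19.678368984780143 0.09643582106269256
jar etc [[ 0.71743074 -0.11615173  0.03      ]
 [ 0.48680546  0.30727679  0.03      ]
 [ 0.6445718   0.27909284  0.03      ]
 [ 0.63317904 -0.01726081  0.03      ]
 [ 0.49420724 -0.02367982  0.03      ]]
```

Call:
arm_command:
  increments:
    - {"slide": [0.0, -0.05, 0.03]}
    - {"slide": [0.02, -0.11, 0.06]}
    - {"slide": [0.04, -0.17, 0.07]}
    - {"slide": [0.06, -0.23, 0.07]}
    - {"slide": [0.09, -0.29, 0.07]}
    - {"slide": [0.12, -0.34, 0.07]}
    - {"slide": [0.15, -0.39, 0.07]}
    - {"slide": [0.18, -0.44, 0.07]}

```text
invalid input
```

Call:
arm_command:
  increments:
    - {"slide": [0.03, -0.05, 0]}
    - {"slide": [0.06, -0.1, 0]}
    - {"slide": [0.09, -0.15, 0]}
    - {"slide": [0.11, -0.2, 0]}
    - {"slide": [0.13, -0.25, 0]}
    - {"slide": [0.15, -0.31, 0]}
    - {"slide": [0.15, -0.31, 0], "yaw": 0.05}
    - {"slide": [0.15, -0.31, 0], "yaw": 0.05}

```text
invalid input
```

```bash
python3 - <<'E'
from h import *
o=readout.get_obs(); print({k:np.round(o[k],3) for k in('time_s','ee_pos','eef_rot','force','qpos')})
c=shot('wrist','w1'); R=cv2.Rodrigues(c['rvec'])[0]; print(-R.T@np.array(c['tvec']).ravel(),R[2],c['mtx'][0,0])
E
```

```text
{'time_s': np.float64(0.1), 'ee_pos': array([0.2  , 0.512, 0.178]), 'eef_rot': array([-3.141, -0.   ,  2.769]), 'force': array([-0.075,  0.229,  0.003]), 'qpos': array([ 1.131,  0.3  ,  1.521,  0.   ,  1.321, -0.067])}
[0.12923686 0.53910023 0.38399582] [ 0.24287928 -0.09559565 -0.96533472] 324.18446763956615
```

View pics/w1.png

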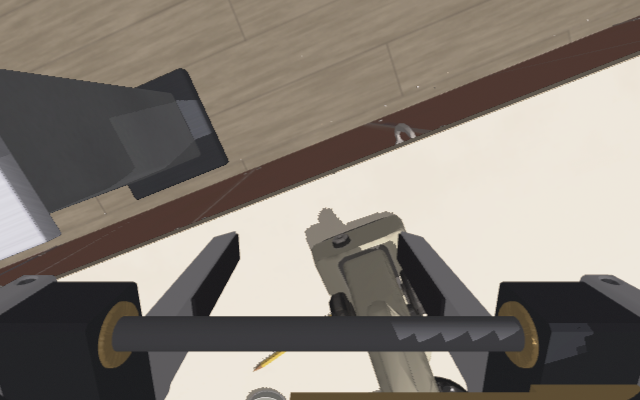

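Call:
arm_command:
  increments:
    - {"gripper": 1, "yaw": 0, "slide": [0.0, -0.05, 0.03]}
    - {"gripper": 1, "yaw": 0, "slide": [0.02, -0.11, 0.06]}
    - {"gripper": 1, "yaw": 0, "slide": [0.04, -0.17, 0.07]}
    - {"gripper": 1, "yaw": 0, "slide": [0.06, -0.23, 0.07]}
    - {"gripper": 1, "yaw": 0, "slide": [0.09, -0.29, 0.07]}
    - {"gripper": 1, "yaw": 0, "slide": [0.12, -0.34, 0.07]}
    - {"gripper": 1, "yaw": 0, "slide": [0.15, -0.39, 0.07]}
    - {"gripper": 1, "yaw": 0, "slide": [0.18, -0.44, 0.07]}
  grip_force: 30

```text
time_s: 1.15
ee_pos: [0.3803, 0.0713, 0.2483]
eef_rot: [3.141, 0.001, 2.769]
force: [0.7, 0.3, 0.1]
grip_width: 0.0939
```

Call:
arm_command:
  increments:
    - {"gripper": 1, "yaw": 0, "slide": [0.05, 0.01, 0.02]}
    - {"gripper": 1, "yaw": 0, "slide": [0.1, 0.02, 0.04]}
    - {"gripper": 1, "yaw": 0, "slide": [0.15, 0.04, 0.04]}
    - {"gripper": 1, "yaw": 0, "slide": [0.2, 0.05, 0.04]}
    - {"gripper": 1, "yaw": 0, "slide": [0.24, 0.05, 0.04]}
    - {"gripper": 1, "yaw": 0, "slide": [0.24, 0.05, 0.04]}
    - {"gripper": 1, "yaw": 0, "slide": [0.24, 0.05, 0.04]}

```text
time_s: 2.02
ee_pos: [0.6192, 0.1233, 0.288]
eef_rot: [-3.141, -0.0, 2.769]
force: [0.5, 0.0, 0.4]
grip_width: 0.094
```

```bash
python3 - <<'E'
from h import *
o=readout.get_obs(); print({k:np.round(o[k],3) for k in('time_s','ee_pos','eef_rot','force','qpos')})
c=shot('wrist','w2'); 
p=w2px(c,[(.592,.126,.035)])[0]; print(p)
x,y=np.round(p-[80,70]).astype(int); x=max(x,0);y=max(y,0);print(x,y)
cv2.imwrite('pics/w2c.png',cv2.resize(c['color'][y:y+140,x:x+160,::-1],None,fx=4,fy=4,interpolation=cv2.INTER_CUBIC))
E
```

```text
{'time_s': np.float64(2.025), 'ee_pos': array([0.619, 0.123, 0.288]), 'eef_rot': array([-3.141, -0.   ,  2.769]), 'force': array([0.492, 0.034, 0.357]), 'qpos': array([ 0.139,  0.442,  1.079,  0.   ,  1.621, -1.059])}
[313.10177969 150.56250076]
233 81
```

View pics/w2c.png

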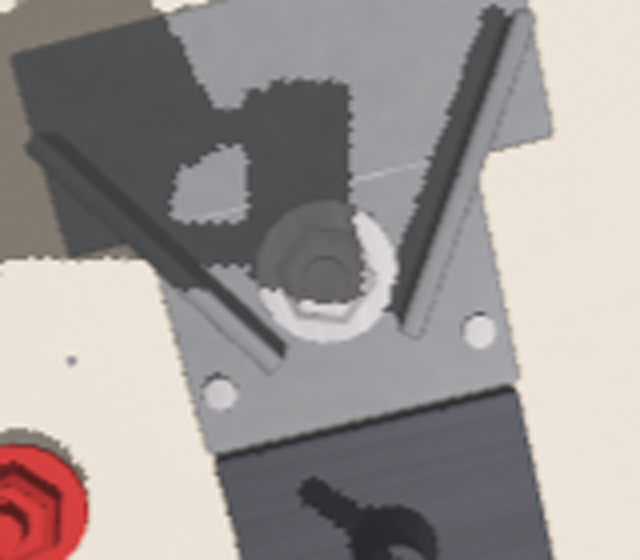

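```bash
python3 - <<'E'
from h import *
c=load('w2'); im=c['color'][128:170,293:335,::-1]
g=cv2.resize(im,None,fx=14,fy=14,interpolation=cv2.INTER_CUBIC)
l=cv2.cvtColor(g,cv2.COLOR_BGR2LAB); l[:,:,0]=cv2.createCLAHE(8,(4,4)).apply(l[:,:,0])
cv2.imwrite('pics/w2d.png',cv2.cvtColor(l,cv2.COLOR_LAB2BGR))
A=lambda *p:[(233+x/4,81+y/4) for x,y in p]
print('washer',px2w(c,A((327,271)),.019))
q=px2w(c,A((218,457),(517,387)),.01); d=q[0]-q[1]; print(np.degrees(np.arctan2(d[1],d[0]))+90,np.linalg.norm(d))
q=px2w(c,A((222,395),(481,331)),.012); d=q[0]-q[1]; print(np.degrees(np.arctan2(d[1],d[0]))+90,np.linalg.norm(d))
E
```

```text
washer [[0.591964   0.12835466 0.019     ]]
-7.9284370800001795 0.11732766984456414
-7.382043400364694 0.10030550138899134
```

View pics/w2d.png

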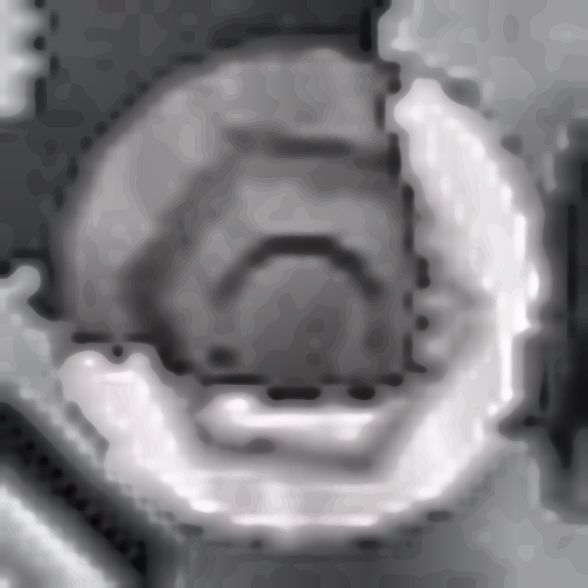

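```bash
python3 - <<'E'
from h import *
c=load('w2')
p=[(293+x/14-.5,128+y/14-.5) for x,y in((125,280),(225,135),(390,152),(490,300),(380,470),(190,435))]
for z in(.02,.03):
    q=px2w(c,p,z)[:,:2]; m=(q[:3]+q[3:]).mean(0)/2; d=q-m; a=np.degrees(np.arctan2(d[:,1],d[:,0])); print(m,np.linalg.norm(d,axis=1),a, np.round(a%60,1))
E
```

```text
[0.59131772 0.12733914] [0.01820046 0.0181305  0.01740933 0.01970549 0.01987563 0.01844384] [-116.67523693 -176.43611477  126.29787381   67.4674314     3.33324517
  -60.15407533] [ 3.3  3.6  6.3  7.5  3.3 59.8]
[0.59040973 0.12782127] [0.01781676 0.01774828 0.01704231 0.01929007 0.01945662 0.01805502] [-116.67523693 -176.43611477  126.29787381   67.4674314     3.33324517
  -60.15407533] [ 3.3  3.6  6.3  7.5  3.3 59.8]
```

Call:
arm_command:
  increments:
    - {"gripper": 1, "yaw": 0, "slide": [0.0, -0.06, 0]}
    - {"gripper": 1, "yaw": 0, "slide": [0.0, -0.12, 0]}
    - {"gripper": 1, "yaw": 0, "slide": [0.0, -0.18, 0]}
    - {"gripper": 1, "yaw": 0, "slide": [0, -0.24, 0]}
    - {"gripper": 1, "yaw": 0, "slide": [0.0, -0.3, -0.02]}
    - {"gripper": 1, "yaw": 0, "slide": [0.01, -0.36, -0.04]}
    - {"gripper": 1, "yaw": 0, "slide": [0.01, -0.39, -0.06]}
    - {"gripper": 1, "yaw": 0, "slide": [0.01, -0.39, -0.06]}

```text
time_s: 3.08
ee_pos: [0.6283, -0.2682, 0.2268]
eef_rot: [3.142, -0.002, 2.766]
force: [-0.7, -0.5, -0.4]
grip_width: 0.0938
```

```bash
python3 - <<'E'
from h import *
o=readout.get_obs(); print({k:np.round(o[k],3) for k in('time_s','ee_pos','eef_rot','force','qpos')})
c=shot('wrist','w3'); 
p=w2px(c,[(.624,-.273,.01),(.533,-.241,.074)]); print(p)
x,y=np.round(p.mean(0)-[100,75]).astype(int); x=max(x,0);y=max(y,0);print(x,y)
cv2.imwrite('pics/w3c.png',cv2.resize(c['color'][y:y+150,x:x+200,::-1],None,fx=4,fy=4,interpolation=cv2.INTER_CUBIC))
E
```

```text
{'time_s': np.float64(3.075), 'ee_pos': array([ 0.628, -0.268,  0.227]), 'eef_rot': array([ 3.142e+00, -2.000e-03,  2.766e+00]), 'force': array([-0.662, -0.454, -0.385]), 'qpos': array([-0.457,  0.59 ,  0.998, -0.   ,  1.555, -1.652])}
[[313.78434268 172.24865997]
 [309.28031335  92.03359472]]
212 57
```

View pics/w3c.png

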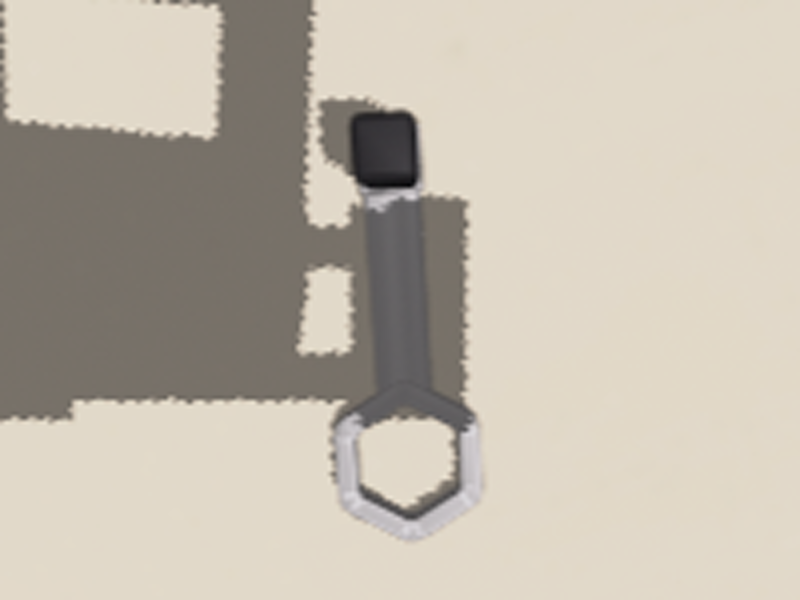

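```bash
python3 - <<'E'
from h import *
c=load('w3'); A=lambda *p:[(212+x/4,57+y/4) for x,y in p]
h=px2w(c,A((412,541),(343,505),(337,415),(405,383),(478,417),(482,498)),.013)
r=h.mean(0); print('ring',r, np.linalg.norm(h-r,axis=1))
g=px2w(c,A((352,112),(415,112),(418,187),(357,188)),.074); print('grip',g.mean(0),np.ptp(g,axis=0))
d=r-g.mean(0); print(np.degrees(np.arctan2(d[1],d[0])),np.linalg.norm(d[:2]))
s=px2w(c,A((394,215),(403,380)),.012); d=s[1]-s[0]; print(np.degrees(np.arctan2(d[1],d[0])))
s=px2w(c,A((405,383),(412,541)),.013); d=s[1]-s[0]; print(np.degrees(np.arctan2(d[1],d[0])))
E
```

```text
ring [ 0.62366562 -0.27198802  0.013     ] [0.02710261 0.026576   0.02784104 0.02530265 0.02645997 0.02696925]
grip [ 0.53494469 -0.24280921  0.074     ] [0.02382017 0.0213519  0.        ]
-18.20515614211739 0.09339596602151493
-18.65847336335123
-19.22597534448889
```

Call:
arm_command:
  increments:
    - {"gripper": 1, "yaw": 0.048, "slide": [-0.05, 0.013, 0]}
    - {"gripper": 1, "yaw": 0.048, "slide": [-0.096, 0.026, -0.03]}
    - {"gripper": 1, "yaw": 0.048, "slide": [-0.096, 0.026, -0.09]}
    - {"gripper": 1, "yaw": 0.048, "slide": [-0.096, 0.026, -0.14]}
    - {"gripper": 1, "yaw": 0.048, "slide": [-0.096, 0.026, -0.17]}
    - {"gripper": 1, "yaw": 0.048, "slide": [-0.096, 0.026, -0.19]}
    - {"gripper": 0.6, "yaw": 0.048, "slide": [-0.096, 0.026, -0.19]}
    - {"gripper": 0.3, "yaw": 0.048, "slide": [-0.096, 0.026, -0.19]}

```text
time_s: 4.12
ee_pos: [0.5346, -0.2404, 0.0401]
eef_rot: [-3.141, 0.003, 2.818]
force: [-0.2, -0.2, 0.2]
grip_width: 0.0775
```

Call:
arm_command:
  increments:
    - {"gripper": 0, "yaw": 0, "slide": [0, 0, 0]}
    - {"gripper": 0, "yaw": 0, "slide": [0, 0, 0]}
    - {"gripper": 0, "yaw": 0, "slide": [0, 0, 0]}
    - {"gripper": 0, "yaw": 0, "slide": [0, 0, 0]}
    - {"gripper": 0, "yaw": 0, "slide": [0, 0, 0]}
    - {"gripper": 0, "yaw": 0, "slide": [0, 0, 0]}
  grip_force: 40

```text
time_s: 4.88
ee_pos: [0.5337, -0.2408, 0.0381]
eef_rot: [-3.142, -0.0, 2.817]
force: [0.9, -0.3, -1.2]
grip_width: 0.0176
```

Call:
arm_command:
  increments:
    - {"gripper": 0, "yaw": 0, "slide": [0, 0, 0.02]}
    - {"gripper": 0, "yaw": 0, "slide": [0, 0, 0.06]}
    - {"gripper": 0, "yaw": 0.05, "slide": [-0.01, 0.05, 0.09]}
    - {"gripper": 0, "yaw": 0.1, "slide": [-0.02, 0.11, 0.09]}
    - {"gripper": 0, "yaw": 0.2, "slide": [-0.03, 0.17, 0.09]}
    - {"gripper": 0, "yaw": 0.3, "slide": [-0.037, 0.23, 0.09]}
    - {"gripper": 0, "yaw": 0.394, "slide": [-0.037, 0.29, 0.09]}
    - {"gripper": 0, "yaw": 0.394, "slide": [-0.037, 0.35, 0.09]}
  grip_force: 50

```text
time_s: 5.88
ee_pos: [0.4961, 0.1111, 0.1281]
eef_rot: [-3.142, -0.0, -3.071]
force: [1.2, -0.5, -2.8]
grip_width: 0.0175
```

Call:
arm_command:
  increments:
    - {"gripper": 0, "yaw": 0, "slide": [0, 0.013, -0.03]}
    - {"gripper": 0, "yaw": 0, "slide": [0, 0.013, -0.03]}
    - {"gripper": 0, "yaw": 0, "slide": [0, 0.013, -0.03]}
    - {"gripper": 0, "yaw": 0, "slide": [0, 0.013, -0.03]}

```text
time_s: 6.38
ee_pos: [0.4973, 0.1214, 0.0991]
eef_rot: [3.142, 0.001, -3.074]
force: [0.7, 0.2, -2.3]
grip_width: 0.0174
```

```bash
python3 - <<'E'
from h import *
o=readout.get_obs(); print({k:np.round(o[k],4) for k in('time_s','ee_pos','eef_rot','force','moment','qpos','grip_width')})
c=shot('top','t2');w=shot('wrist','w4');
P=lambda c,u,v,s,n: cv2.resize(c['color'][v-n//2:v+n//2,u-n//2:u+n//2,::-1],(s,s),interpolation=cv2.INTER_CUBIC)
b=np.array(w2px(w,[(.592,.1278,.06)])[0]);print(b)
cv2.imwrite('pics/t2c.png',np.hstack([P(c,268,186,400,80),cv2.resize(w['color'][:,:,::-1],(400,250)) if 0 else cv2.copyMakeBorder(cv2.resize(w['color'][:,:,::-1],(400,250)),0,150,0,0,0)]))
E
```

```text
{'time_s': np.float64(6.375), 'ee_pos': array([0.4973, 0.1214, 0.0991]), 'eef_rot': array([ 3.1415e+00,  1.4000e-03, -3.0738e+00]), 'force': array([ 0.6895,  0.2274, -2.2968]), 'moment': array([ 0.0163,  0.0256, -0.0305]), 'qpos': array([ 1.6800e-01,  2.9670e-01,  1.7198e+00, -1.0000e-04,  1.1238e+00,
       -1.4706e+00]), 'grip_width': np.float64(0.0174)}
[318.47201581 318.04926495]
```

View pics/t2c.png

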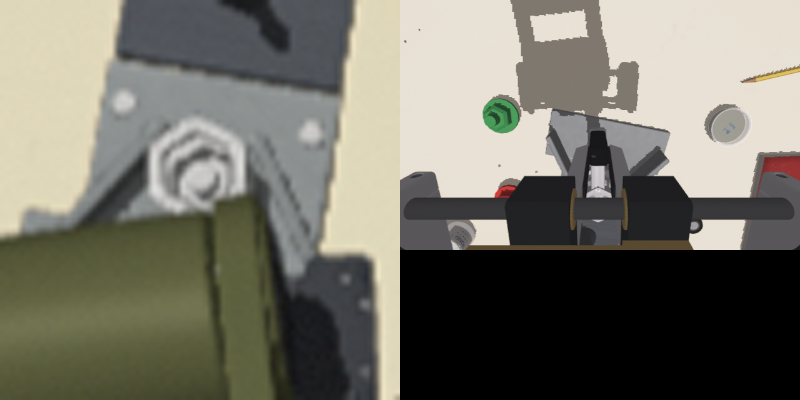

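```bash
python3 - <<'E'
from h import *
c=load('t2'); A=lambda *p:[(228+x/5,146+y/5) for x,y in p]
print('ring',px2w(c,A((197,161)),.074),'stud',px2w(c,A((207,182)),.048))
print((w2px(c,[(.592,.1278,.074),(.592,.1278,.048)])-[228,146])*5)
im=c['color'][146:226,228:308]; 
s=imaging.camera('scene'); np.savez('pics/s2.npz',**s)
p=w2px(s,[(.592,.1278,.05)])[0].astype(int); print(p)
a=cv2.resize(s['color'][p[1]-25:p[1]+25,p[0]-25:p[0]+25,::-1],None,fx=8,fy=8,interpolation=cv2.INTER_CUBIC)
b=cv2.resize(c['color'][163:193,252:282,::-1],(400,400),interpolation=cv2.INTER_CUBIC)
cv2.imwrite('pics/s2c.png',np.hstack([a,b]))
E
```

```text
ring [[0.59643333 0.12550595 0.074     ]] stud [[0.58926685 0.12269262 0.048     ]]
[[192.0049356  169.78900227]
 [197.07988379 176.3087035 ]]
[292 183]
```

View pics/s2c.png

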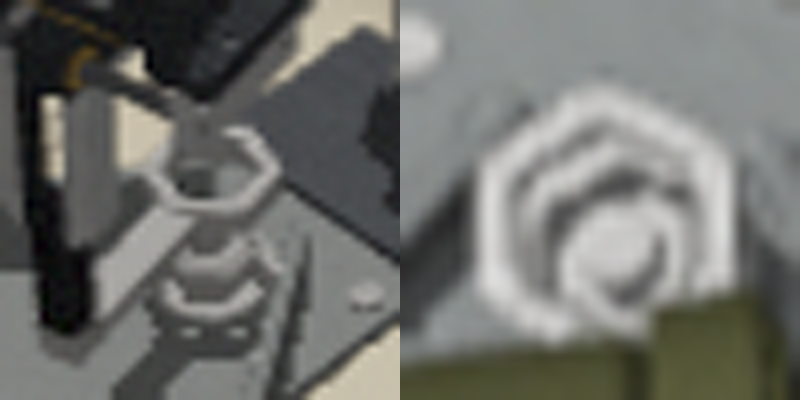

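```bash
python3 - <<'E'
from h import *
c=load('t2'); k=30/400
A=lambda *p:[(252+(x+.5)*k-.5,163+(y+.5)*k-.5) for x,y in p]
print('ring',px2w(c,A((207.5,232)),.075),'stud',px2w(c,A((212,248)),.048))
k=1/8;s=load('s2');B=lambda *p:[(267+(x+.5)*k-.5,158+(y+.5)*k-.5) for x,y in p]
print('ring s',px2w(s,B((222,168)),.075),'washer s',px2w(s,B((213,293)),.019))
print((w2px(s,[(.592,.1278,.075),(.592,.1278,.019)])-[267,158])*8)
E
```

```text
ring [[0.59197967 0.12598148 0.075     ]] stud [[0.59231711 0.12775753 0.048     ]]
ring s [[0.59353605 0.12260975 0.075     ]] washer s [[0.58102061 0.11834358 0.019     ]]
[[205.19200467 161.01983504]
 [207.31829185 262.57515483]]
```

Call:
arm_command:
  increments:
    - {"gripper": 0, "yaw": 0, "slide": [0, 0, -0.015]}
    - {"gripper": 0, "yaw": 0, "slide": [0, 0, -0.023]}
    - {"gripper": 0, "yaw": 0, "slide": [0, 0, -0.027]}
    - {"gripper": 0, "yaw": 0, "slide": [0, 0, -0.03]}
    - {"gripper": 0, "yaw": 0, "slide": [0, 0, -0.03]}

```text
time_s: 7.15
ee_pos: [0.4968, 0.1223, 0.0681]
eef_rot: [3.142, 0.0, -3.072]
force: [0.5, 0.7, -3.5]
grip_width: 0.0172
```

Call:
arm_command:
  increments:
    - {"gripper": 0, "yaw": 0, "slide": [0, 0, -0.003]}
    - {"gripper": 0, "yaw": 0, "slide": [0, 0, -0.006]}
    - {"gripper": 0, "yaw": 0, "slide": [0, 0, -0.009]}
    - {"gripper": 0, "yaw": 0, "slide": [0, 0, -0.009]}

```text
time_s: 7.65
ee_pos: [0.4967, 0.1223, 0.0589]
eef_rot: [3.142, -0.0, -3.072]
force: [1.8, 0.6, -3.5]
grip_width: 0.0171
```

```bash
cat > arc.py <<'E'
import sys,numpy as np,json
# arc.py psi0 psi1 n [r]: rows rotating about ring centre from psi0 to psi1 (deg)
a,b,n=float(sys.argv[1]),float(sys.argv[2]),int(sys.argv[3]); r=.095
for p in np.linspace(a,b,n+1)[1:]:
    A,P=np.radians(a),np.radians(p); print(p, 'yaw',round(P-A,4),'slide',np.round(r*np.array([np.cos(A)-np.cos(P),np.sin(A)-np.sin(P)]),4))
E
python3 arc.py 4 -20 8; python3 arc.py -20 -48 7
```

```text
1.0 yaw -0.0524 slide [-0.0002  0.005 ]
-2.0 yaw -0.1047 slide [-0.0002  0.0099]
-5.0 yaw -0.1571 slide [0.0001 0.0149]
-8.0 yaw -0.2094 slide [0.0007 0.0198]
-11.0 yaw -0.2618 slide [0.0015 0.0248]
-14.0 yaw -0.3142 slide [0.0026 0.0296]
-17.0 yaw -0.3665 slide [0.0039 0.0344]
-20.0 yaw -0.4189 slide [0.0055 0.0391]
-24.0 yaw -0.0698 slide [0.0025 0.0061]
-28.0 yaw -0.1396 slide [0.0054 0.0121]
-32.0 yaw -0.2094 slide [0.0087 0.0179]
-36.0 yaw -0.2793 slide [0.0124 0.0233]
-40.0 yaw -0.3491 slide [0.0165 0.0286]
-44.0 yaw -0.4189 slide [0.0209 0.0335]
-48.0 yaw -0.4887 slide [0.0257 0.0381]
```

Call:
arm_command:
  increments:
    - {"gripper": 0, "yaw": -0.0524, "slide": [-0.0002, 0.005, -0.001]}
    - {"gripper": 0, "yaw": -0.1047, "slide": [-0.0002, 0.0099, -0.001]}
    - {"gripper": 0, "yaw": -0.1571, "slide": [0.0001, 0.0149, -0.001]}
    - {"gripper": 0, "yaw": -0.2094, "slide": [0.0007, 0.0198, -0.001]}
    - {"gripper": 0, "yaw": -0.2618, "slide": [0.0015, 0.0248, -0.001]}
    - {"gripper": 0, "yaw": -0.3142, "slide": [0.0026, 0.0296, -0.001]}
    - {"gripper": 0, "yaw": -0.3665, "slide": [0.0039, 0.0344, -0.001]}
    - {"gripper": 0, "yaw": -0.4189, "slide": [0.0055, 0.0391, -0.001]}

```text
time_s: 8.65
ee_pos: [0.5026, 0.1612, 0.0582]
eef_rot: [-3.141, 0.001, 2.79]
force: [2.1, -2.3, -4.2]
grip_width: 0.0175
```

```bash
python3 -c "
from h import *
o=readout.get_obs(); print({k:np.round(o[k],4) for k in('time_s','ee_pos','eef_rot','force','moment')})"
```

```text
{'time_s': np.float64(8.65), 'ee_pos': array([0.5026, 0.1612, 0.0582]), 'eef_rot': array([-3.1413e+00,  9.0000e-04,  2.7905e+00]), 'force': array([ 2.0729, -2.3337, -4.1819]), 'moment': array([-0.5561, -0.4738,  0.2329])}
```

Call:
arm_command:
  increments:
    - {"gripper": 0, "yaw": -0.0698, "slide": [0.0025, 0.0061, 0]}
    - {"gripper": 0, "yaw": -0.1396, "slide": [0.0054, 0.0121, 0]}
    - {"gripper": 0, "yaw": -0.2094, "slide": [0.0087, 0.0179, 0]}
    - {"gripper": 0, "yaw": -0.2793, "slide": [0.0124, 0.0233, 0]}
    - {"gripper": 0, "yaw": -0.3491, "slide": [0.0165, 0.0286, 0]}
    - {"gripper": 0, "yaw": -0.4189, "slide": [0.0209, 0.0335, 0]}
    - {"gripper": 0, "yaw": -0.4887, "slide": [0.0257, 0.0381, 0]}

```text
time_s: 9.52
ee_pos: [0.5282, 0.1992, 0.0581]
eef_rot: [-3.141, 0.001, 2.301]
force: [2.0, -3.6, -3.7]
grip_width: 0.0176
```

```bash
cat > T.py <<'E'
from h import *
o=readout.get_obs(); N=np.array([.592,.1278]); p=o['ee_pos']; d=p[:2]-N; F=o['force']; u=-d/np.linalg.norm(d)
psi=(np.degrees(o['eef_rot'][2])+180+180)%360-180
print('t',round(float(o['time_s']),2),'tcp',np.round(p,4),'r',round(np.linalg.norm(d),4),'ang',round(np.degrees(np.arctan2(-d[1],-d[0])),2),'psi',round(psi,2),'F',np.round(F,1),'Frad',round(F[:2]@u,2),'M',np.round(o['moment'],3),'T',round(o['moment'][2]+d[0]*F[1]-d[1]*F[0],3))
E
python3 T.py
```

```text
t 9.53 tcp [0.5282 0.1992 0.0581] r 0.0957 ang -48.23 psi -48.15 F [ 2.  -3.6 -3.7] Frad 3.97 M [-0.694 -0.396  0.254] T 0.34
```

```bash
python3 arc.py -48 -42 2; echo; python3 arc.py -42 18 8
```

```text
-45.0 yaw 0.0524 slide [-0.0036 -0.0034]
-42.0 yaw 0.1047 slide [-0.007 -0.007]

-34.5 yaw 0.1309 slide [-0.0077 -0.0098]
-27.0 yaw 0.2618 slide [-0.014  -0.0204]
-19.5 yaw 0.3927 slide [-0.019  -0.0319]
-12.0 yaw 0.5236 slide [-0.0223 -0.0438]
-4.5 yaw 0.6545 slide [-0.0241 -0.0561]
3.0 yaw 0.7854 slide [-0.0243 -0.0685]
10.5 yaw 0.9163 slide [-0.0228 -0.0809]
18.0 yaw 1.0472 slide [-0.0198 -0.0929]
```

Call:
arm_command:
  increments:
    - {"gripper": 0, "yaw": 0.0524, "slide": [-0.0036, -0.0034, 0]}
    - {"gripper": 0, "yaw": 0.1047, "slide": [-0.007, -0.007, 0]}
    - {"gripper": 0, "yaw": 0.1047, "slide": [-0.0068, -0.007, 0.01]}
    - {"gripper": 0, "yaw": 0.1047, "slide": [-0.0065, -0.007, 0.02]}
    - {"gripper": 0, "yaw": 0.1047, "slide": [-0.0065, -0.007, 0.022]}

```text
time_s: 10.15
ee_pos: [0.5217, 0.1927, 0.0811]
eef_rot: [3.141, 0.0, 2.408]
force: [-0.2, 0.3, -3.0]
grip_width: 0.0174
```

Call:
arm_command:
  increments:
    - {"gripper": 0, "yaw": 0.1309, "slide": [-0.0077, -0.0098, 0]}
    - {"gripper": 0, "yaw": 0.2618, "slide": [-0.014, -0.0204, 0]}
    - {"gripper": 0, "yaw": 0.3927, "slide": [-0.019, -0.0319, 0]}
    - {"gripper": 0, "yaw": 0.5236, "slide": [-0.0223, -0.0438, 0]}
    - {"gripper": 0, "yaw": 0.6545, "slide": [-0.0241, -0.0561, 0]}
    - {"gripper": 0, "yaw": 0.7854, "slide": [-0.0243, -0.0685, 0]}
    - {"gripper": 0, "yaw": 0.9163, "slide": [-0.0228, -0.0809, 0]}
    - {"gripper": 0, "yaw": 1.0472, "slide": [-0.0198, -0.0929, 0]}

```text
time_s: 11.15
ee_pos: [0.5014, 0.0993, 0.0801]
eef_rot: [3.141, -0.0, -2.824]
force: [0.2, -0.2, -2.4]
grip_width: 0.0175
```

Call:
arm_command:
  increments:
    - {"gripper": 0, "yaw": 0, "slide": [0, 0, 0]}
    - {"gripper": 0, "yaw": 0, "slide": [0, 0, -0.006]}
    - {"gripper": 0, "yaw": 0, "slide": [0, 0, -0.012]}
    - {"gripper": 0, "yaw": 0, "slide": [0, 0, -0.012]}

```text
time_s: 11.65
ee_pos: [0.5011, 0.0998, 0.0674]
eef_rot: [3.141, -0.001, -2.829]
force: [0.0, 0.0, -2.6]
grip_width: 0.0175
```

```bash
python3 T.py
```

```text
t 11.65 tcp [0.5011 0.0998 0.0674] r 0.0951 ang 17.11 psi 17.94 F [ 0.   0.  -2.6] Frad 0.02 M [-0.005  0.149 -0.002] T -0.004
```

Call:
arm_command:
  increments:
    - {"gripper": 0, "yaw": 0, "slide": [0, 0, -0.004]}
    - {"gripper": 0, "yaw": 0, "slide": [0, 0, -0.008]}
    - {"gripper": 0, "yaw": 0, "slide": [0, 0, -0.01]}
    - {"gripper": 0, "yaw": 0, "slide": [0, 0, -0.01]}

```text
time_s: 12.15
ee_pos: [0.5015, 0.0996, 0.058]
eef_rot: [3.142, -0.0, -2.828]
force: [0.5, -0.8, -2.6]
grip_width: 0.017
```

```bash
python3 T.py; python3 arc.py 18 -6 8; python3 arc.py -6 -8 2
```

```text
t 12.15 tcp [0.5015 0.0996 0.058 ] r 0.0948 ang 17.32 psi 17.96 F [ 0.5 -0.8 -2.6] Frad 0.23 M [-0.039  0.101 -0.029] T 0.054
15.0 yaw -0.0524 slide [-0.0014  0.0048]
12.0 yaw -0.1047 slide [-0.0026  0.0096]
9.0 yaw -0.1571 slide [-0.0035  0.0145]
6.0 yaw -0.2094 slide [-0.0041  0.0194]
3.0 yaw -0.2618 slide [-0.0045  0.0244]
0.0 yaw -0.3142 slide [-0.0046  0.0294]
-3.0 yaw -0.3665 slide [-0.0045  0.0343]
-6.0 yaw -0.4189 slide [-0.0041  0.0393]
-7.0 yaw -0.0175 slide [0.0002 0.0016]
-8.0 yaw -0.0349 slide [0.0004 0.0033]
```

Call:
arm_command:
  increments:
    - {"gripper": 0, "yaw": -0.0524, "slide": [-0.0014, 0.0048, 0]}
    - {"gripper": 0, "yaw": -0.1047, "slide": [-0.0026, 0.0096, 0]}
    - {"gripper": 0, "yaw": -0.1571, "slide": [-0.0035, 0.0145, 0]}
    - {"gripper": 0, "yaw": -0.2094, "slide": [-0.0041, 0.0194, 0]}
    - {"gripper": 0, "yaw": -0.2618, "slide": [-0.0045, 0.0244, 0]}
    - {"gripper": 0, "yaw": -0.3142, "slide": [-0.0046, 0.0294, 0]}
    - {"gripper": 0, "yaw": -0.3665, "slide": [-0.0045, 0.0343, 0]}
    - {"gripper": 0, "yaw": -0.4189, "slide": [-0.0041, 0.0393, 0]}

```text
time_s: 13.15
ee_pos: [0.4978, 0.1387, 0.0583]
eef_rot: [-3.141, 0.001, 3.035]
force: [2.4, -2.4, -4.8]
grip_width: 0.0175
```

```bash
python3 T.py; python3 arc.py -6 -12 3;for a in -12 -15 -18 -21 -24 -27 -30 -33 -36 -39 -42 -45 ; do python3 arc.py $a $((a-3)) 3; done
```

```text
t 13.15 tcp [0.4978 0.1387 0.0583] r 0.0948 ang -6.63 psi -6.13 F [ 2.4 -2.4 -4.8] Frad 2.61 M [-0.487 -0.383  0.149] T 0.346
-8.0 yaw -0.0349 slide [0.0004 0.0033]
-10.0 yaw -0.0698 slide [0.0009 0.0066]
-12.0 yaw -0.1047 slide [0.0016 0.0098]
-13.0 yaw -0.0175 slide [0.0004 0.0016]
-14.0 yaw -0.0349 slide [0.0007 0.0032]
-15.0 yaw -0.0524 slide [0.0012 0.0048]
-16.0 yaw -0.0175 slide [0.0004 0.0016]
-17.0 yaw -0.0349 slide [0.0009 0.0032]
-18.0 yaw -0.0524 slide [0.0014 0.0048]
-19.0 yaw -0.0175 slide [0.0005 0.0016]
-20.0 yaw -0.0349 slide [0.0011 0.0031]
-21.0 yaw -0.0524 slide [0.0017 0.0047]
-22.0 yaw -0.0175 slide [0.0006 0.0015]
-23.0 yaw -0.0349 slide [0.0012 0.0031]
-24.0 yaw -0.0524 slide [0.0019 0.0046]
-25.0 yaw -0.0175 slide [0.0007 0.0015]
-26.0 yaw -0.0349 slide [0.0014 0.003 ]
-27.0 yaw -0.0524 slide [0.0021 0.0045]
-28.0 yaw -0.0175 slide [0.0008 0.0015]
-29.0 yaw -0.0349 slide [0.0016 0.0029]
-30.0 yaw -0.0524 slide [0.0024 0.0044]
-31.0 yaw -0.0175 slide [0.0008 0.0014]
-32.0 yaw -0.0349 slide [0.0017 0.0028]
-33.0 yaw -0.0524 slide [0.0026 0.0042]
-34.0 yaw -0.0175 slide [0.0009 0.0014]
-35.0 yaw -0.0349 slide [0.0019 0.0027]
-36.0 yaw -0.0524 slide [0.0028 0.0041]
-37.0 yaw -0.0175 slide [0.001  0.0013]
-38.0 yaw -0.0349 slide [0.002  0.0026]
-39.0 yaw -0.0524 slide [0.003  0.0039]
-40.0 yaw -0.0175 slide [0.0011 0.0013]
-41.0 yaw -0.0349 slide [0.0021 0.0025]
-42.0 yaw -0.0524 slide [0.0032 0.0038]
-43.0 yaw -0.0175 slide [0.0011 0.0012]
-44.0 yaw -0.0349 slide [0.0023 0.0024]
-45.0 yaw -0.0524 slide [0.0034 0.0036]
-46.0 yaw -0.0175 slide [0.0012 0.0012]
-47.0 yaw -0.0349 slide [0.0024 0.0023]
-48.0 yaw -0.0524 slide [0.0036 0.0034]
```

Call:
arm_command:
  increments:
    - {"gripper": 0, "yaw": -0.0349, "slide": [0.0004, 0.0033, 0]}
    - {"gripper": 0, "yaw": -0.0698, "slide": [0.0009, 0.0066, 0]}
    - {"gripper": 0, "yaw": -0.1047, "slide": [0.0016, 0.0098, 0]}
    - {"gripper": 0, "yaw": -0.1047, "slide": [0.0016, 0.0098, 0]}

```text
time_s: 13.65
ee_pos: [0.4994, 0.1485, 0.0582]
eef_rot: [-3.141, 0.001, 2.932]
force: [2.7, -1.6, -5.0]
grip_width: 0.0172
```

```bash
python3 T.py; for a in `seq -12 -2 -48`; do python3 arc.py $a $((a-2)) 1; done
```

```text
t 13.65 tcp [0.4994 0.1485 0.0582] r 0.0949 ang -12.62 psi -12.01 F [ 2.7 -1.6 -5. ] Frad 2.95 M [-0.409 -0.456  0.123] T 0.22
-14.0 yaw -0.0349 slide [0.0007 0.0032]
-16.0 yaw -0.0349 slide [0.0009 0.0032]
-18.0 yaw -0.0349 slide [0.001  0.0032]
-20.0 yaw -0.0349 slide [0.0011 0.0031]
-22.0 yaw -0.0349 slide [0.0012 0.0031]
-24.0 yaw -0.0349 slide [0.0013 0.0031]
-26.0 yaw -0.0349 slide [0.0014 0.003 ]
-28.0 yaw -0.0349 slide [0.0015 0.003 ]
-30.0 yaw -0.0349 slide [0.0016 0.0029]
-32.0 yaw -0.0349 slide [0.0017 0.0028]
-34.0 yaw -0.0349 slide [0.0018 0.0028]
-36.0 yaw -0.0349 slide [0.0019 0.0027]
-38.0 yaw -0.0349 slide [0.002  0.0026]
-40.0 yaw -0.0349 slide [0.0021 0.0026]
-42.0 yaw -0.0349 slide [0.0022 0.0025]
-44.0 yaw -0.0349 slide [0.0023 0.0024]
-46.0 yaw -0.0349 slide [0.0023 0.0023]
-48.0 yaw -0.0349 slide [0.0024 0.0023]
-50.0 yaw -0.0349 slide [0.0025 0.0022]
```

Call:
arm_command:
  increments:
    - {"gripper": 0, "yaw": -0.0175, "slide": [0.0004, 0.0016, 0]}
    - {"gripper": 0, "yaw": -0.0349, "slide": [0.0007, 0.0032, 0]}
    - {"gripper": 0, "yaw": -0.0524, "slide": [0.0012, 0.0048, 0]}
    - {"gripper": 0, "yaw": -0.0698, "slide": [0.0016, 0.0064, 0]}

```text
time_s: 14.15
ee_pos: [0.5009, 0.155, 0.0581]
eef_rot: [-3.142, 0.001, 2.861]
force: [4.3, -3.6, -6.9]
grip_width: 0.0174
```

```bash
python3 T.py
```

```text
t 14.15 tcp [0.5009 0.155  0.0581] r 0.0951 ang -16.64 psi -16.1 F [ 4.3 -3.6 -6.9] Frad 5.15 M [-0.699 -0.79   0.181] T 0.394
```

Call:
arm_command:
  increments:
    - {"gripper": 0, "yaw": -0.0175, "slide": [0.0009, 0.0015, 0]}
    - {"gripper": 0, "yaw": -0.0349, "slide": [0.0014, 0.0031, 0]}
    - {"gripper": 0, "yaw": -0.0349, "slide": [0.0014, 0.0031, 0]}

```text
time_s: 14.52
ee_pos: [0.502, 0.1583, 0.0581]
eef_rot: [-3.142, -0.0, 2.827]
force: [1.1, -3.0, -3.3]
grip_width: 0.0173
```

```bash
python3 T.py
```

```text
t 14.53 tcp [0.502  0.1583 0.0581] r 0.095 ang -18.72 psi -18.04 F [ 1.1 -3.  -3.3] Frad 2.03 M [-0.557 -0.218  0.112] T 0.348
```

Free-running torque still; continue in 2° steps.

Call:
arm_command:
  increments:
    - {"gripper": 0, "yaw": -0.0175, "slide": [0.0006, 0.0016, 0]}
    - {"gripper": 0, "yaw": -0.0349, "slide": [0.0012, 0.0031, 0]}
    - {"gripper": 0, "yaw": -0.0349, "slide": [0.0012, 0.0031, 0]}

```text
time_s: 14.9
ee_pos: [0.5032, 0.1614, 0.0581]
eef_rot: [3.142, -0.0, 2.792]
force: [1.0, -2.0, -3.0]
grip_width: 0.0172
```

```bash
python3 T.py
```

```text
t 14.9 tcp [0.5032 0.1614 0.0581] r 0.0949 ang -20.73 psi -20.06 F [ 1. -2. -3.] Frad 1.66 M [-0.459  0.013  0.103] T 0.243
```

Call:
arm_command:
  increments:
    - {"gripper": 0, "yaw": -0.0175, "slide": [0.0006, 0.0015, 0]}
    - {"gripper": 0, "yaw": -0.0349, "slide": [0.0012, 0.0031, 0]}
    - {"gripper": 0, "yaw": -0.0349, "slide": [0.0012, 0.0031, 0]}

```text
time_s: 15.28
ee_pos: [0.5044, 0.1645, 0.0581]
eef_rot: [-3.142, -0.0, 2.757]
force: [-0.3, -2.1, -1.9]
grip_width: 0.0172
```

```bash
python3 T.py
```

```text
t 15.28 tcp [0.5044 0.1645 0.0581] r 0.0949 ang -22.75 psi -22.05 F [-0.3 -2.1 -1.9] Frad 0.51 M [-0.383  0.125  0.082] T 0.28
```

Call:
arm_command:
  increments:
    - {"gripper": 0, "yaw": -0.0175, "slide": [0.0006, 0.0015, 0]}
    - {"gripper": 0, "yaw": -0.0349, "slide": [0.0012, 0.0031, 0]}
    - {"gripper": 0, "yaw": -0.0349, "slide": [0.0012, 0.0031, 0]}

```text
time_s: 15.65
ee_pos: [0.5057, 0.1676, 0.0581]
eef_rot: [3.142, 0.0, 2.722]
force: [0.5, -1.7, -2.3]
grip_width: 0.0173
```

```bash
python3 T.py
```

```text
t 15.65 tcp [0.5057 0.1676 0.0581] r 0.095 ang -24.75 psi -24.05 F [ 0.5 -1.7 -2.3] Frad 1.19 M [-0.45   0.037  0.157] T 0.286
```

Call:
arm_command:
  increments:
    - {"gripper": 0, "yaw": -0.0175, "slide": [0.0007, 0.0015, 0]}
    - {"gripper": 0, "yaw": -0.0349, "slide": [0.0014, 0.003, 0]}
    - {"gripper": 0, "yaw": -0.0349, "slide": [0.0014, 0.003, 0]}

```text
time_s: 16.02
ee_pos: [0.5072, 0.1706, 0.0581]
eef_rot: [3.142, 0.0, 2.687]
force: [1.2, -1.7, -3.3]
grip_width: 0.017
```

```bash
python3 T.py
```

```text
t 16.02 tcp [0.5072 0.1706 0.0581] r 0.095 ang -26.76 psi -26.05 F [ 1.2 -1.7 -3.3] Frad 1.82 M [-0.498 -0.071  0.084] T 0.179
```

Call:
arm_command:
  increments:
    - {"gripper": 0, "yaw": -0.0175, "slide": [0.0007, 0.0015, 0]}
    - {"gripper": 0, "yaw": -0.0349, "slide": [0.0015, 0.003, 0]}
    - {"gripper": 0, "yaw": -0.0349, "slide": [0.0015, 0.003, 0]}

```text
time_s: 16.4
ee_pos: [0.5087, 0.1736, 0.0581]
eef_rot: [3.142, 0.0, 2.652]
force: [1.0, -3.4, -4.3]
grip_width: 0.0176
```

```bash
python3 T.py
```

```text
t 16.4 tcp [0.5087 0.1736 0.0581] r 0.0951 ang -28.77 psi -28.05 F [ 1.  -3.4 -4.3] Frad 2.54 M [-0.604 -0.254  0.141] T 0.374
```

Call:
arm_command:
  increments:
    - {"gripper": 0, "yaw": -0.0175, "slide": [0.0008, 0.0014, 0]}
    - {"gripper": 0, "yaw": -0.0349, "slide": [0.0016, 0.0029, 0]}
    - {"gripper": 0, "yaw": -0.0349, "slide": [0.0016, 0.0029, 0]}

```text
time_s: 16.77
ee_pos: [0.5103, 0.1764, 0.0581]
eef_rot: [-3.142, 0.0, 2.617]
force: [1.3, -3.6, -4.4]
grip_width: 0.0174
```

```bash
python3 T.py
```

```text
t 16.77 tcp [0.5103 0.1764 0.0581] r 0.0951 ang -30.75 psi -30.05 F [ 1.3 -3.6 -4.4] Frad 3.01 M [-0.71  -0.32   0.126] T 0.359
```

Call:
arm_command:
  increments:
    - {"gripper": 0, "yaw": -0.0175, "slide": [0.0009, 0.0014, 0]}
    - {"gripper": 0, "yaw": -0.0349, "slide": [0.0018, 0.0028, 0]}
    - {"gripper": 0, "yaw": -0.0349, "slide": [0.0018, 0.0028, 0]}

```text
time_s: 17.15
ee_pos: [0.512, 0.1793, 0.0581]
eef_rot: [-3.142, -0.0, 2.582]
force: [1.9, -3.4, -4.4]
grip_width: 0.0173
```

```bash
python3 T.py
```

```text
t 17.15 tcp [0.512  0.1793 0.0581] r 0.0951 ang -32.76 psi -32.05 F [ 1.9 -3.4 -4.4] Frad 3.39 M [-0.748 -0.327  0.101] T 0.273
```

Call:
arm_command:
  increments:
    - {"gripper": 0, "yaw": -0.0175, "slide": [0.0011, 0.0013, 0]}
    - {"gripper": 0, "yaw": -0.0349, "slide": [0.002, 0.0027, 0]}
    - {"gripper": 0, "yaw": -0.0349, "slide": [0.002, 0.0027, 0]}

```text
time_s: 17.52
ee_pos: [0.514, 0.182, 0.0581]
eef_rot: [3.142, -0.0, 2.547]
force: [0.5, -2.5, -3.9]
grip_width: 0.0172
```

```bash
python3 T.py
```

```text
t 17.52 tcp [0.514  0.182  0.0581] r 0.095 ang -34.81 psi -34.05 F [ 0.5 -2.5 -3.9] Frad 1.8 M [-0.516 -0.003  0.125] T 0.295
```

Call:
arm_command:
  increments:
    - {"gripper": 0, "yaw": -0.0175, "slide": [0.001, 0.0013, 0]}
    - {"gripper": 0, "yaw": -0.0349, "slide": [0.0019, 0.0027, 0]}
    - {"gripper": 0, "yaw": -0.0349, "slide": [0.0019, 0.0027, 0]}

```text
time_s: 17.9
ee_pos: [0.5159, 0.1847, 0.0581]
eef_rot: [-3.142, -0.0, 2.512]
force: [0.4, -1.5, -3.4]
grip_width: 0.0173
```

```bash
python3 T.py
```

```text
t 17.9 tcp [0.5159 0.1847 0.0581] r 0.095 ang -36.79 psi -36.05 F [ 0.4 -1.5 -3.4] Frad 1.27 M [-0.45   0.162  0.147] T 0.237
```

Call:
arm_command:
  increments:
    - {"gripper": 0, "yaw": -0.0175, "slide": [0.001, 0.0013, 0]}
    - {"gripper": 0, "yaw": -0.0349, "slide": [0.002, 0.0026, 0]}
    - {"gripper": 0, "yaw": -0.0349, "slide": [0.002, 0.0026, 0]}

```text
time_s: 18.27
ee_pos: [0.5179, 0.1873, 0.0581]
eef_rot: [3.142, -0.0, 2.477]
force: [-1.1, -2.5, -2.7]
grip_width: 0.0172
```

```bash
python3 T.py
```

```text
t 18.27 tcp [0.5179 0.1873 0.0581] r 0.095 ang -38.78 psi -38.05 F [-1.1 -2.5 -2.7] Frad 0.67 M [-0.386  0.217  0.135] T 0.388
```

Call:
arm_command:
  increments:
    - {"gripper": 0, "yaw": -0.0175, "slide": [0.001, 0.0013, 0]}
    - {"gripper": 0, "yaw": -0.0349, "slide": [0.0021, 0.0026, 0]}
    - {"gripper": 0, "yaw": -0.0349, "slide": [0.0021, 0.0026, 0]}

```text
time_s: 18.65
ee_pos: [0.52, 0.1899, 0.0581]
eef_rot: [3.142, -0.0, 2.443]
force: [-0.5, -2.8, -3.0]
grip_width: 0.0176
```

```bash
python3 T.py
```

```text
t 18.65 tcp [0.52   0.1899 0.0581] r 0.0951 ang -40.79 psi -40.05 F [-0.5 -2.8 -3. ] Frad 1.42 M [-0.375  0.169  0.1  ] T 0.329
```

Call:
arm_command:
  increments:
    - {"gripper": 0, "yaw": -0.0175, "slide": [0.0011, 0.0012, 0]}
    - {"gripper": 0, "yaw": -0.0349, "slide": [0.0022, 0.0025, 0]}
    - {"gripper": 0, "yaw": -0.0349, "slide": [0.0022, 0.0025, 0]}

```text
time_s: 19.02
ee_pos: [0.5223, 0.1924, 0.0581]
eef_rot: [3.142, 0.0, 2.408]
force: [0.2, -1.6, -2.7]
grip_width: 0.0175
```

```bash
python3 T.py
```

```text
t 19.02 tcp [0.5223 0.1924 0.0581] r 0.095 ang -42.79 psi -42.05 F [ 0.2 -1.6 -2.7] Frad 1.26 M [-0.341  0.24   0.155] T 0.251
```

```bash
python3 arc.py -42 -36 2; echo; python3 arc.py -36 24 8; python3 arc.py 24 12 4;python3 arc.py 12 10 1;
```

```text
-39.0 yaw 0.0524 slide [-0.0032 -0.0038]
-36.0 yaw 0.1047 slide [-0.0063 -0.0077]

-28.5 yaw 0.1309 slide [-0.0066 -0.0105]
-21.0 yaw 0.2618 slide [-0.0118 -0.0218]
-13.5 yaw 0.3927 slide [-0.0155 -0.0337]
-6.0 yaw 0.5236 slide [-0.0176 -0.0459]
1.5 yaw 0.6545 slide [-0.0181 -0.0583]
9.0 yaw 0.7854 slide [-0.017  -0.0707]
16.5 yaw 0.9163 slide [-0.0142 -0.0828]
24.0 yaw 1.0472 slide [-0.0099 -0.0945]
21.0 yaw -0.0524 slide [-0.0019  0.0046]
18.0 yaw -0.1047 slide [-0.0036  0.0093]
15.0 yaw -0.1571 slide [-0.005   0.0141]
12.0 yaw -0.2094 slide [-0.0061  0.0189]
10.0 yaw -0.0349 slide [-0.0006  0.0033]
```

Call:
arm_command:
  increments:
    - {"gripper": 0, "yaw": 0.0524, "slide": [-0.0032, -0.0038, 0]}
    - {"gripper": 0, "yaw": 0.1047, "slide": [-0.0063, -0.0077, 0]}
    - {"gripper": 0, "yaw": 0.1047, "slide": [-0.0065, -0.0077, 0.01]}
    - {"gripper": 0, "yaw": 0.1047, "slide": [-0.0067, -0.0077, 0.02]}
    - {"gripper": 0, "yaw": 0.1047, "slide": [-0.0067, -0.0077, 0.022]}

```text
time_s: 19.65
ee_pos: [0.5161, 0.1849, 0.0814]
eef_rot: [3.14, 0.001, 2.512]
force: [-0.9, -0.2, -3.2]
grip_width: 0.0175
```

Call:
arm_command:
  increments:
    - {"gripper": 0, "yaw": 0.1309, "slide": [-0.0066, -0.0105, 0]}
    - {"gripper": 0, "yaw": 0.2618, "slide": [-0.0118, -0.0218, 0]}
    - {"gripper": 0, "yaw": 0.3927, "slide": [-0.0155, -0.0337, 0]}
    - {"gripper": 0, "yaw": 0.5236, "slide": [-0.0176, -0.0459, 0]}
    - {"gripper": 0, "yaw": 0.6545, "slide": [-0.0181, -0.0583, 0]}
    - {"gripper": 0, "yaw": 0.7854, "slide": [-0.017, -0.0707, 0]}
    - {"gripper": 0, "yaw": 0.9163, "slide": [-0.0142, -0.0828, 0]}
    - {"gripper": 0, "yaw": 1.0472, "slide": [-0.0099, -0.0945, 0]}

```text
time_s: 20.65
ee_pos: [0.5057, 0.0897, 0.0803]
eef_rot: [-3.142, 0.0, -2.719]
force: [-0.1, 0.3, -2.5]
grip_width: 0.017
```

Call:
arm_command:
  increments:
    - {"gripper": 0, "yaw": 0, "slide": [0, 0, 0]}
    - {"gripper": 0, "yaw": 0, "slide": [0, 0, -0.006]}
    - {"gripper": 0, "yaw": 0, "slide": [0, 0, -0.012]}
    - {"gripper": 0, "yaw": 0, "slide": [0, 0, -0.012]}

```text
time_s: 21.15
ee_pos: [0.5051, 0.0903, 0.0674]
eef_rot: [3.141, -0.001, -2.724]
force: [-0.2, 0.2, -3.0]
grip_width: 0.0171
```

```bash
python3 T.py
```

```text
t 21.15 tcp [0.5051 0.0903 0.0674] r 0.0946 ang 23.33 psi 23.94 F [-0.2  0.2 -3. ] Frad -0.12 M [0.039 0.192 0.001] T -0.029
```

Call:
arm_command:
  increments:
    - {"gripper": 0, "yaw": 0, "slide": [0, 0, -0.005]}
    - {"gripper": 0, "yaw": 0, "slide": [0, 0, -0.01]}
    - {"gripper": 0, "yaw": 0, "slide": [0, 0, -0.01]}
    - {"gripper": 0, "yaw": -0.0524, "slide": [-0.0019, 0.0046, -0.01]}
    - {"gripper": 0, "yaw": -0.1047, "slide": [-0.0036, 0.0093, -0.01]}
    - {"gripper": 0, "yaw": -0.1047, "slide": [-0.0036, 0.0093, -0.01]}

```text
time_s: 21.9
ee_pos: [0.502, 0.0994, 0.0582]
eef_rot: [-3.141, -0.0, -2.827]
force: [0.3, -0.5, -2.7]
grip_width: 0.0171
```

```bash
python3 T.py;  for a in `seq 18 -2 -14`; do python3 arc.py $a $((a-2)) 1; done
```

```text
t 21.9 tcp [0.502  0.0994 0.0582] r 0.0944 ang 17.51 psi 18.01 F [ 0.3 -0.5 -2.7] Frad 0.15 M [-0.162  0.185  0.054] T 0.104
16.0 yaw -0.0349 slide [-0.001   0.0032]
14.0 yaw -0.0349 slide [-0.0009  0.0032]
12.0 yaw -0.0349 slide [-0.0007  0.0032]
10.0 yaw -0.0349 slide [-0.0006  0.0033]
8.0 yaw -0.0349 slide [-0.0005  0.0033]
6.0 yaw -0.0349 slide [-0.0004  0.0033]
4.0 yaw -0.0349 slide [-0.0003  0.0033]
2.0 yaw -0.0349 slide [-0.0002  0.0033]
0.0 yaw -0.0349 slide [-0.0001  0.0033]
-2.0 yaw -0.0349 slide [0.0001 0.0033]
-4.0 yaw -0.0349 slide [0.0002 0.0033]
-6.0 yaw -0.0349 slide [0.0003 0.0033]
-8.0 yaw -0.0349 slide [0.0004 0.0033]
-10.0 yaw -0.0349 slide [0.0005 0.0033]
-12.0 yaw -0.0349 slide [0.0006 0.0033]
-14.0 yaw -0.0349 slide [0.0007 0.0032]
-16.0 yaw -0.0349 slide [0.0009 0.0032]
```

Call:
arm_command:
  increments:
    - {"gripper": 0, "yaw": -0.0175, "slide": [-0.0005, 0.0016, 0]}
    - {"gripper": 0, "yaw": -0.0349, "slide": [-0.001, 0.0032, 0]}
    - {"gripper": 0, "yaw": -0.0349, "slide": [-0.001, 0.0032, 0]}

```text
time_s: 22.28
ee_pos: [0.501, 0.1026, 0.0582]
eef_rot: [-3.141, 0.0, -2.863]
force: [0.5, -2.2, -2.5]
grip_width: 0.0172
```

```bash
python3 T.py
```

```text
t 22.27 tcp [0.501  0.1026 0.0582] r 0.0944 ang 15.49 psi 15.97 F [ 0.5 -2.2 -2.5] Frad -0.05 M [-0.373  0.138  0.117] T 0.326
```

Call:
arm_command:
  increments:
    - {"gripper": 0, "yaw": -0.0175, "slide": [-0.0004, 0.0016, 0]}
    - {"gripper": 0, "yaw": -0.0349, "slide": [-0.0009, 0.0032, 0]}
    - {"gripper": 0, "yaw": -0.0349, "slide": [-0.0009, 0.0032, 0]}

```text
time_s: 22.65
ee_pos: [0.5001, 0.1059, 0.0581]
eef_rot: [-3.142, 0.0, -2.898]
force: [1.1, -2.0, -3.5]
grip_width: 0.0175
```

```bash
python3 T.py
```

```text
t 22.65 tcp [0.5001 0.1059 0.0581] r 0.0945 ang 13.41 psi 13.96 F [ 1.1 -2.  -3.5] Frad 0.56 M [-0.371 -0.016  0.158] T 0.368
```

Call:
arm_command:
  increments:
    - {"gripper": 0, "yaw": -0.0175, "slide": [-0.0004, 0.0016, 0]}
    - {"gripper": 0, "yaw": -0.0349, "slide": [-0.0007, 0.0032, 0]}
    - {"gripper": 0, "yaw": -0.0349, "slide": [-0.0007, 0.0032, 0]}

```text
time_s: 23.02
ee_pos: [0.4994, 0.1091, 0.0582]
eef_rot: [3.142, 0.0, -2.933]
force: [0.9, -1.6, -4.3]
grip_width: 0.0175
```

```bash
python3 T.py
```

```text
t 23.02 tcp [0.4994 0.1091 0.0582] r 0.0945 ang 11.41 psi 11.95 F [ 0.9 -1.6 -4.3] Frad 0.58 M [-0.366 -0.043  0.179] T 0.344
```

Call:
arm_command:
  increments:
    - {"gripper": 0, "yaw": -0.0175, "slide": [-0.0003, 0.0016, 0]}
    - {"gripper": 0, "yaw": -0.0349, "slide": [-0.0006, 0.0033, 0]}
    - {"gripper": 0, "yaw": -0.0349, "slide": [-0.0006, 0.0033, 0]}

```text
time_s: 23.4
ee_pos: [0.4988, 0.1124, 0.0582]
eef_rot: [-3.142, 0.0, -2.968]
force: [0.9, -1.6, -3.8]
grip_width: 0.0174
```

```bash
python3 T.py
```

```text
t 23.4 tcp [0.4988 0.1124 0.0582] r 0.0945 ang 9.38 psi 9.95 F [ 0.9 -1.6 -3.8] Frad 0.63 M [-0.392 -0.133  0.166] T 0.331
```

Call:
arm_command:
  increments:
    - {"gripper": 0, "yaw": -0.0175, "slide": [-0.0003, 0.0016, 0]}
    - {"gripper": 0, "yaw": -0.0349, "slide": [-0.0005, 0.0033, 0]}
    - {"gripper": 0, "yaw": -0.0349, "slide": [-0.0005, 0.0033, 0]}

```text
time_s: 23.78
ee_pos: [0.4983, 0.1157, 0.0582]
eef_rot: [3.142, 0.0, -3.003]
force: [1.0, -1.1, -3.7]
grip_width: 0.0171
```

```bash
python3 T.py
```

```text
t 23.77 tcp [0.4983 0.1157 0.0582] r 0.0945 ang 7.37 psi 7.95 F [ 1.  -1.1 -3.7] Frad 0.85 M [-0.35  -0.128  0.106] T 0.22
```

Call:
arm_command:
  increments:
    - {"gripper": 0, "yaw": -0.0175, "slide": [-0.0002, 0.0016, 0]}
    - {"gripper": 0, "yaw": -0.0349, "slide": [-0.0004, 0.0033, 0]}
    - {"gripper": 0, "yaw": -0.0349, "slide": [-0.0004, 0.0033, 0]}

```text
time_s: 24.15
ee_pos: [0.4979, 0.119, 0.0581]
eef_rot: [3.142, 0.0, -3.038]
force: [1.6, -1.4, -4.5]
grip_width: 0.0175
```

```bash
python3 T.py
```

```text
t 24.15 tcp [0.4979 0.119  0.0581] r 0.0945 ang 5.35 psi 5.95 F [ 1.6 -1.4 -4.5] Frad 1.48 M [-0.419 -0.093  0.132] T 0.279
```

Call:
arm_command:
  increments:
    - {"gripper": 0, "yaw": -0.0175, "slide": [-0.0002, 0.0016, 0]}
    - {"gripper": 0, "yaw": -0.0349, "slide": [-0.0003, 0.0033, 0]}
    - {"gripper": 0, "yaw": -0.0349, "slide": [-0.0003, 0.0033, 0]}

```text
time_s: 24.52
ee_pos: [0.4976, 0.1223, 0.0581]
eef_rot: [3.142, 0.0, -3.073]
force: [2.5, -2.8, -4.4]
grip_width: 0.0171
```

```bash
python3 T.py
```

```text
t 24.52 tcp [0.4976 0.1223 0.0581] r 0.0946 ang 3.33 psi 3.96 F [ 2.5 -2.8 -4.4] Frad 2.32 M [-0.405 -0.315  0.145] T 0.422
```

Call:
arm_command:
  increments:
    - {"gripper": 0, "yaw": -0.0175, "slide": [-0.0001, 0.0017, 0]}
    - {"gripper": 0, "yaw": -0.0262, "slide": [-0.0001, 0.0025, 0]}
    - {"gripper": 0, "yaw": -0.0262, "slide": [-0.0001, 0.0025, 0]}

```text
time_s: 24.9
ee_pos: [0.4975, 0.1248, 0.0582]
eef_rot: [-3.142, 0.0, -3.099]
force: [3.3, -2.4, -4.2]
grip_width: 0.0176
```

```bash
python3 T.py
```

```text
t 24.9 tcp [0.4975 0.1248 0.0582] r 0.0946 ang 1.85 psi 2.47 F [ 3.3 -2.4 -4.2] Frad 3.2 M [-0.423 -0.249  0.116] T 0.354
```

Call:
arm_command:
  increments:
    - {"gripper": 0, "yaw": -0.0175, "slide": [0.0003, 0.0017, 0]}
    - {"gripper": 0, "yaw": -0.0349, "slide": [0.0003, 0.0033, 0]}
    - {"gripper": 0, "yaw": -0.0349, "slide": [0.0003, 0.0033, 0]}

```text
time_s: 25.28
ee_pos: [0.4975, 0.128, 0.0581]
eef_rot: [-3.141, -0.001, -3.134]
force: [-1.3, -3.2, -2.2]
grip_width: 0.0176
```

```bash
python3 T.py
```

```text
t 25.27 tcp [0.4975 0.128  0.0581] r 0.0945 ang -0.1 psi 0.46 F [-1.3 -3.2 -2.2] Frad -1.29 M [-0.813  0.435  0.177] T 0.477
```

Call:
arm_command:
  increments:
    - {"gripper": 0, "yaw": -0.0087, "slide": [-0.0001, 0.0008, 0]}
    - {"gripper": 0, "yaw": -0.0175, "slide": [-0.0002, 0.0017, 0]}
    - {"gripper": 0, "yaw": -0.0175, "slide": [-0.0002, 0.0017, 0]}

```text
time_s: 25.65
ee_pos: [0.4975, 0.1295, 0.0581]
eef_rot: [-3.141, -0.0, 3.132]
force: [-0.5, -5.2, -1.1]
grip_width: 0.0172
```

```bash
python3 T.py
```

```text
t 25.65 tcp [0.4975 0.1295 0.0581] r 0.0945 ang -1.02 psi -0.55 F [-0.5 -5.2 -1.1] Frad -0.42 M [-1.278  0.231  0.258] T 0.754
```

Call:
arm_command:
  increments:
    - {"gripper": 0, "yaw": -0.0087, "slide": [0, 0.0008, 0]}
    - {"gripper": 0, "yaw": -0.0087, "slide": [0, 0.0008, 0]}
    - {"gripper": 0, "yaw": -0.0087, "slide": [0, 0.0008, 0]}

```text
time_s: 26.02
ee_pos: [0.4975, 0.1301, 0.0581]
eef_rot: [-3.141, -0.0, 3.123]
force: [-1.5, -5.2, -2.3]
grip_width: 0.0172
```

```bash
python3 T.py
```

```text
t 26.02 tcp [0.4975 0.1301 0.0581] r 0.0945 ang -1.41 psi -1.04 F [-1.5 -5.2 -2.3] Frad -1.37 M [-1.51   0.247  0.326] T 0.823
```

Call:
arm_command:
  increments:
    - {"gripper": 0, "yaw": 0.035, "slide": [0, -0.0033, 0]}
    - {"gripper": 0, "yaw": 0.07, "slide": [0, -0.0066, 0]}
    - {"gripper": 0, "yaw": 0.096, "slide": [0.0002, -0.0091, 0]}
    - {"gripper": 0, "yaw": 0.096, "slide": [0.0002, -0.0091, 0]}

```text
time_s: 26.52
ee_pos: [0.4979, 0.1215, 0.0582]
eef_rot: [3.141, 0.0, -3.064]
force: [-0.1, 0.1, -3.4]
grip_width: 0.0176
```

```bash
python3 T.py
```

```text
t 26.52 tcp [0.4979 0.1215 0.0582] r 0.0944 ang 3.81 psi 4.44 F [-0.1  0.1 -3.4] Frad -0.07 M [0.141 0.224 0.06 ] T 0.054
```

Call:
arm_command:
  increments:
    - {"gripper": 0, "yaw": 0, "slide": [0, 0, 0.015]}
    - {"gripper": 0, "yaw": 0, "slide": [0, 0, 0.04]}
    - {"gripper": 0, "yaw": 0, "slide": [0, 0, 0.07]}
    - {"gripper": 0, "yaw": -0.05, "slide": [0, -0.04, 0.075]}
    - {"gripper": 0, "yaw": -0.1, "slide": [0.005, -0.1, 0.075]}
    - {"gripper": 0, "yaw": -0.2, "slide": [0.015, -0.16, 0.075]}
    - {"gripper": 0, "yaw": -0.3, "slide": [0.025, -0.22, 0.075]}
    - {"gripper": 0, "yaw": -0.402, "slide": [0.036, -0.28, 0.075]}

```text
time_s: 27.52
ee_pos: [0.534, -0.1605, 0.134]
eef_rot: [3.141, 0.001, 2.814]
force: [1.1, 1.1, -1.6]
grip_width: 0.0173
```

Call:
arm_command:
  increments:
    - {"gripper": 0, "yaw": 0, "slide": [0, -0.05, 0]}
    - {"gripper": 0, "yaw": 0, "slide": [0, -0.082, -0.03]}
    - {"gripper": 0, "yaw": 0, "slide": [0, -0.082, -0.07]}
    - {"gripper": 0, "yaw": 0, "slide": [0, -0.082, -0.085]}
    - {"gripper": 0, "yaw": 0, "slide": [0, -0.082, -0.09]}
    - {"gripper": 0, "yaw": 0, "slide": [0, -0.082, -0.092]}
    - {"gripper": 0, "yaw": 0, "slide": [0, -0.082, -0.092]}

```text
time_s: 28.4
ee_pos: [0.5344, -0.2406, 0.0422]
eef_rot: [-3.141, 0.002, 2.818]
force: [-0.6, 0.1, -1.9]
grip_width: 0.0172
```

```bash
python3 T.py
```

```text
t 28.4 tcp [ 0.5344 -0.2406  0.0422] r 0.3729 ang 81.11 psi -18.54 F [-0.6  0.1 -1.9] Frad -0.01 M [0.046 0.045 0.025] T -0.197
```

Call:
arm_command:
  increments:
    - {"gripper": 0, "yaw": 0, "slide": [0, 0, -0.0015]}
    - {"gripper": 0, "yaw": 0, "slide": [0, 0, -0.003]}
    - {"gripper": 0, "yaw": 0, "slide": [0, 0, -0.003]}
    - {"gripper": 0, "yaw": 0, "slide": [0, 0, -0.003]}

```text
time_s: 28.9
ee_pos: [0.5338, -0.2407, 0.0383]
eef_rot: [-3.142, 0.0, 2.818]
force: [0.1, 0.5, -0.9]
grip_width: 0.0173
```

```bash
python3 T.py
```

```text
t 28.9 tcp [ 0.5338 -0.2407  0.0383] r 0.373 ang 81.03 psi -18.56 F [ 0.1  0.5 -0.9] Frad 0.46 M [ 0.045  0.128 -0.02 ] T -0.018
```

Call:
arm_command:
  increments:
    - {"gripper": 0.3, "yaw": 0, "slide": [0, 0, 0]}
    - {"gripper": 0.6, "yaw": 0, "slide": [0, 0, 0]}
    - {"gripper": 0.8, "yaw": 0, "slide": [0, 0, 0]}
    - {"gripper": 0.8, "yaw": 0, "slide": [0, 0, 0]}
    - {"gripper": 0.8, "yaw": 0, "slide": [0, 0, 0]}
    - {"gripper": 0.8, "yaw": 0, "slide": [0, 0, 0.03]}
    - {"gripper": 0.8, "yaw": 0, "slide": [0, 0, 0.08]}
    - {"gripper": 0.8, "yaw": 0, "slide": [0.04, 0, 0.14]}

```text
time_s: 29.9
ee_pos: [0.5677, -0.2408, 0.1719]
eef_rot: [-3.142, -0.001, 2.816]
force: [1.1, -0.3, 1.2]
grip_width: 0.075
```

Call:
arm_command:
  increments:
    - {"gripper": 0.8, "yaw": 0, "slide": [0.03, 0, 0.04]}
    - {"gripper": 0.8, "yaw": 0, "slide": [0.055, -0.026, 0.05]}
    - {"gripper": 0.8, "yaw": 0, "slide": [0.055, -0.026, 0.05]}
    - {"gripper": 0.8, "yaw": 0, "slide": [0.055, -0.026, 0.05]}

```text
time_s: 30.4
ee_pos: [0.623, -0.2663, 0.2193]
eef_rot: [3.141, -0.001, 2.818]
force: [-0.4, 0.8, -0.4]
grip_width: 0.075
```

```bash
python3 - <<'E'
from h import *
o=readout.get_obs(); print(o['time_s'],np.round(o['ee_pos'],4),np.round(o['force'],2),o['grip_width'])
c=shot('wrist','w5');t=shot('top','t5')
p=w2px(c,[(.624,-.272,.01),(.534,-.242,.074)]).mean(0)
x,y=np.maximum(np.round(p-[80,75]).astype(int),0)
a=cv2.resize(c['color'][y:y+150,x:x+160,::-1],(400,375),interpolation=cv2.INTER_CUBIC)
b=cv2.resize(t['color'][100:260,170:450,::-1],(400,229)); b=cv2.copyMakeBorder(b,0,146,0,0,0)
cv2.imwrite('pics/end.png',np.hstack([a,b])); print(x,y)
t0=load('top0')
d=cv2.absdiff(t0['color'],t['color']).max(2)
for n,(u,v) in dict(jar=(364,137),dish=(196,221),eye=(210,160)).items(): print(n,(d[v-14:v+14,u-14:u+14]>40).sum())
E
```

```text
30.4 [ 0.623  -0.2663  0.2193] [-0.38  0.76 -0.36] 0.07503604118018994
234 62
jar 63
dish 56
eye 39
```

View pics/end.png

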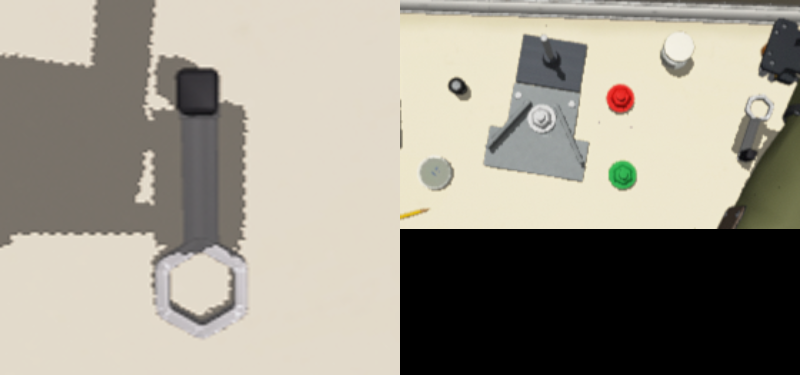

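The wrench lies flat with its grip up, at about its starting place. Jar, dish and eyepiece look unmoved and the gripper is clear, so I'm handing in.

```bash
python3 -c "
from station import job
print(job.hand_in())"
```

```text
the job is handed in; nothing more can be done
None
```

I picked up the grey wrench by its black grip and fitted it over the nut. I tightened the nut in three strokes, lifting and reseating the wrench between them, and kept it short of the ribs.

- **Tightness:** Turning the nut took about 0.2–0.4 N m until the end. Over the last 1.5° the torque rose to a held 0.82 N m after an estimated 115–120° of turn. I stopped there, below the 1.2 N m at which the stud would start to turn. The nut being tight and the stud staying still are judged from that torque alone; the washer travel is too small to read.
- **Placing:** I backed the wrench off and laid it down about where it had started, some 400 mm from the nut. The last picture shows it flat with its grip up and the gripper clear.
- **Bystanders:** The jar, dish and eyepiece look unmoved in the last picture. A pixel comparison with the start showed small differences at all three (39–63 pixels each). I took these for noise and did not check further.
- **Other:** My first two move calls were refused because fields were missing, and nothing moved. The robot clock stood at about 30 s of the 72 s allowed.

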